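Pack the sample carry box

TASK

Pack the grey carry box for transport: put the blue L-shaped cradle in first, its foot flat on the box floor, then set the green tube rack upright on that foot, next to the cradle's upright, so that both are fully down between the box walls (their tops will still stand above the rim). Set them down rather than dropping them, and leave the yellow rack where it stands.

Things in the scene. Friction and masses are not known exactly. Their poses are not given: they have to be found in the camera images.
- carry_box: Grey open-topped box fixed to the bench, outside 142 x 74 x 46 mm (x, y, z), inside 130 x 62 mm; walls and floor 6 mm thick, so the inner floor is 6 mm above its origin and the rim 46 mm above it. It may stand turned. Origin: centre of the underside; x along its length, z up. The cradle may go in either way round.
- cradle: Blue metal L-shaped cradle standing on its foot, 220 g, loose: foot 112 x 44 x 12 mm (x, y, z); flush with its -x end an upright 14 mm thick (x -56 to -42 mm), 44 mm wide, its top 90 mm above the underside. The foot nearly fills the box floor, so it cannot go in after the rack. Origin: centre of the foot underside; x along the foot away from the upright, z up.
- green_rack: Tube rack to pack: green plastic body 86 x 44 x 36 mm (x, y, z), on its middle a grip fin 36 x 24 x 40 mm (top at 76 mm), six white caps 7 mm tall at each end (20 to 42 mm from the middle). Loose, upright, 130 g. Goes in lengthwise, either way round, midway between the upright and the box end wall (about 11 mm along +x from the cradle origin). Origin: centre of underside; x along length, z up.
- yellow_rack: Bystander to leave alone: a yellow plastic tube rack of the same shape, size and mass as the green one. Origin: centre of its underside; x along its 86 mm length, z up.

How it is judged (in metres and radians):
On the way:
1. the cradle sits flat on the floor of the box while the green rack is still outside (z of cradle in the frame of carry_box between 0.003 and 0.011 m and x of cradle in the frame of carry_box between -0.014 and 0.014 m and y of cradle in the frame of carry_box between -0.014 and 0.014 m and angle between cradle's own z axis and vertical below 0.08 rad and horizontal distance between green_rack and carry_box above 0.1 m), for 0.2 s.
At the end, for the whole second after the job is handed in: Cradle flat on the box floor (within 5 mm; 14 mm of centre; tilt under 0.08 rad); green rack upright on its foot (within 5 mm; tilt under 0.1 rad), 5 mm behind to 36 mm ahead of the cradle origin, 22 mm sideways, 14 mm of the box centre line; both still (z of cradle in the frame of carry_box between 0.003 and 0.011 m and x of cradle in the frame of carry_box between -0.014 and 0.014 m and y of cradle in the frame of carry_box between -0.014 and 0.014 m and angle between cradle's own z axis and vertical below 0.08 rad and z of green_rack in the frame of cradle between 0.008 and 0.017 m and x of green_rack in the frame of cradle between -0.005 and 0.036 m and y of green_rack in the frame of cradle between -0.022 and 0.022 m and y of green_rack in the frame of carry_box between -0.014 and 0.014 m and angle between green_rack's own z axis and vertical below 0.1 rad and linear speed of each of cradle, green_rack below 0.02 m/s); the robot touches nothing.
It fails at once if the yellow rack is moved more than 30 mm or tipped (distance of yellow_rack from where it was at the start of the episode above 0.03 m or angle between yellow_rack's own z axis and vertical above 0.4 rad).
It fails at once if the cradle or the green rack is dropped into the box (faster than 0.65 m/s within 60 mm of the box's centre with its underside less than 100 mm above the bench) ((horizontal distance between cradle and carry_box below 0.06 m and height (world z) of cradle below 0.1 m and linear speed of cradle above 0.65 m/s) or (horizontal distance between green_rack and carry_box below 0.06 m and height (world z) of green_rack below 0.1 m and linear speed of green_rack above 0.65 m/s)).
It also fails if it takes over 54 s, if anything falls off the work surface, if the arm or the gripper's body presses on something with over 40 N, if the wrist force passes 120 N, or if a joint passes its speed limit or range.

ROBOT

A 6-joint arm with a two-finger parallel gripper is mounted at the origin on the work surface. World frame = base frame: x ahead of the robot, y to its left, z up, the work surface at z = 0. Lengths are in m, angles in degrees, forces in N, time in s.
With the tool pointing down it reaches from about 0.375 to 0.9 m from the base axis. Payload 3.1 kg.
Tool frame: the origin (TCP) lies where the fingers leave the gripper's body, on its centre line; the fingertips stand bot.tips_ahead ahead of it and the grasp point (between the pads) lies 51 mm ahead of it (bot.tips_ahead is the distance from the TCP to the fingertips, in m); z points along the fingers, x is the direction in which the jaws open and shut, and the axes are right-handed (so a half turn about z gives the same grasp; the last joint's range is limited). The gripper opens to 87 mm and grips with 3 to 60 N. Pads are 19 mm wide; open, the fingers measure 117 mm over their backs; the gripper's body (75 mm by 190 mm) begins 51 mm behind the grasp point.
Start: joints at [-10.227, 30.224, 82.088, -0, 67.689, -10.227], TCP at [0.625, 0, 0.292] pointing down, gripper open.
Joint ranges: [-176.69, 176.69], [-43.24, 126.21], [12.49, 139.97], [-82, 262], [0, 151.66], [-163.58, 163.58]. Speed limits (degrees/s): [159.86, 159.86, 180, 180, 180, 180].

INTERFACE

Orientations are given as a 3x3 rotation matrix whose columns are the frame's x, y, z axes.
In Python, from rig import bot, vision, nets gives the robot as it stands.
- The arm moves only by the tool play_rows, never from a script. Its argument "series" is a list of rows, each an object of numbers: "tx", "ty", "tz": the shift along the world's x, y, z as a fraction of full scale; "turn": the turn about the world's z as a fraction of full scale. A call has 1 to 10 rows; each row shifts and turns the commanded pose from where the row before left it; what a row does not reach is not made up. Full scale, the value 1, is 0.8 m for a shift and 60 degrees for a turn. A row lasts 1/10 s, in which the tool goes at most 50 mm and 8.59 degrees, less where a joint would pass 70% of its speed; a pose out of reach is approached as far as the arm can. A call with a number of a shift or a turn outside -1 to 1 is refused whole. A call with a gripper value outside its range is refused whole. "gripper" is the opening, from 0 (shut) to 1 (fully open), set as the call begins (left out, the last holds). The fingers move at their own pace and stop on an object; the grip force is fixed at half the most. Time passes only in rows, so rows that do not move let the fingers close. It gives the time, the measured TCP pose, the force and the opening at its end, in the units of the state.
- bot.read_state(): the state, without advancing time (a new reading comes with each control period).
- vision.capture(name): name is "scene" or "side" or "wrist"; returns a dict with "pixels" (384x512x3 uint8, blue, green, red), "fx", "fy", "cx", "cy" (pixels), "extrinsics" (4x4, takes a point from camera to world coordinates). Camera axes: x right, y down, z forward; pixel columns grow to the right and rows downward; lengths in m; the calibration is good to about 2 mm. A picture is of the moment at which its call begins. There is no depth.
- bot.hand_in(): hands the job in, once; it reports no verdict.
Trained networks look in a picture, given as the dict that the camera call returned (one of the last four; its "shot" number tells which), for a name from the list of things; names that differ only in an ending like _2 or _b are one class to them, and where a whole thing is asked for, a point or a joint stands for the part that bears it (a point fixed in the world has none). Each returns a list of dicts, best first, with "confidence" (0 to 1); they miss things now and then, are a little off and sometimes report something else, mostly with a low value. They report only what shows in the picture. A call takes as long as a camera call.
- nets.look_for(picture, query): "at" ([column, row] as shares, 0 to 1, of the picture: columns of its width, rows of its height, amid what is visible of it).
- nets.masks_of(picture, query): "region" (384x512 bool, what is visible of it) and "at" ([column, row] as shares, 0 to 1, of the picture: columns of its width, rows of its height, amid what is visible of it).
The state is a dict: "time_s": time; "joint_positions": joint angles; "qvel": joint speeds; "tau": joint torques, N m; "position": TCP position; "tcp_rot": TCP orientation; "force": force on the tool from outside, world axes, zero at the start; "moment": the same for the moment, N m; "opening": opening from 0.0 (shut) to 1.0 (fully open).
Only numpy, scipy, OpenCV 4.12 (cv2) and the standard library are available. Lean on these libraries where they do the work, as an engineer would, in place of code of your own. Each camera call takes 0.05 s, during which the arm holds its last target.

## Working session

There is one attempt and no reset: what is moved stays moved. The work goes in short steps, Python scripts to look and compute and a tool call to move; the robot and the scene stay as the last step left them, time stands still between calls to the robot, and variables do not carry over. Pictures are saved under pics/ and viewed, and the job is handed in when it is done.

Besides the shell and the picture viewer there is one more tool, called after "Emit:" as name(argument=value, ...), one argument or row to a line, values as JSON. play_rows: Moves the arm, as the interface text tells. Shift numbers are shares of 0.8 m and turn numbers shares of 60 degrees, none past 1 either way. Its arguments: {"type":"object","properties":{"series":{"type":"array"},"gripper":{"type":"number"}},"required":["series"]}

```bash
ls; mkdir -p pics; cat > h.py <<'E'
import numpy as np, cv2
from rig import bot, vision, nets
def shot(n,f=None):
    p=vision.capture(n)
    if f: cv2.imwrite('pics/'+f+'.png',p['pixels'])
    return p
def ray(p,u,v):
    E=np.array(p['extrinsics']);d=E[:3,:3]@np.array([(u-p['cx'])/p['fx'],(v-p['cy'])/p['fy'],1]);return E[:3,3],d
def onz(p,u,v,z):
    o,d=ray(p,u,v);return o+d*(z-o[2])/d[2]
def proj(p,X):
    E=np.array(p['extrinsics']);X=np.atleast_2d(X);c=(X-E[:3,3])@E[:3,:3]
    return np.c_[c[:,0]/c[:,2]*p['fx']+p['cx'],c[:,1]/c[:,2]*p['fy']+p['cy']]
E
python3 - <<'E'
from h import *
s=bot.read_state();print(s,bot.tips_ahead)
for n in ['scene','side','wrist']:
    p=shot(n,n+'0');print(n,p['fx'],np.round(p['extrinsics'],3).tolist())
    for q in ['carry_box','cradle','green_rack','yellow_rack']:
        for r in nets.masks_of(p,q)[:2]:
            a=r['at'];u,v=a[0]*512,a[1]*384
            print(q,round(r['confidence'],2),round(u),round(v),r['region'].sum(),onz(p,u,v,0.03).round(3))
E
```

```text
pics
{'time_s': 0.0, 'joint_positions': array([-1.02280807e+01,  3.02789644e+01,  8.21577612e+01,  2.57216321e-04,
        6.76867450e+01, -1.02276015e+01]), 'qvel': array([ 0.07621235, -0.03076007, -0.01399695, -0.01400751, -0.07271112,
        0.05613772]), 'tau': array([-5.45745443e-04, -4.40045428e+01, -1.76593530e+01,  6.32597599e-02,
        5.83207863e-02, -1.53719384e-04]), 'position': array([6.24414375e-01, 1.27573346e-04, 2.91263838e-01]), 'tcp_rot': array([[ 9.99997753e-01, -1.04815259e-05, -2.11998584e-03],
       [-9.66166648e-06, -9.99999925e-01,  3.86738583e-04],
       [-2.11998973e-03, -3.86717231e-04, -9.99997678e-01]]), 'force': array([ 0.01926452, -0.07921916, -0.28718696]), 'moment': array([-0.00632079, -0.01418443, -0.04763625]), 'opening': 1.0019284499420638} 0.0697
scene 481.77355214554797 [[0.032, 0.73, -0.682, 1.268], [0.999, -0.027, 0.018, -0.034], [-0.005, -0.682, -0.731, 0.793], [0.0, 0.0, 0.0, 1.0]]
carry_box 0.67 263 183 1806 [0.501 0.003 0.03 ]
cradle 0.93 269 245 1142 [0.675 0.008 0.03 ]
green_rack 0.84 389 177 884 [0.49 0.29 0.03]
yellow_rack 0.8 126 195 894 [ 0.527 -0.298  0.03 ]
side 414.2967358110443 [[-0.945, -0.181, 0.273, 0.327], [-0.327, 0.546, -0.771, 0.67], [-0.009, -0.818, -0.575, 0.537], [0.0, 0.0, 0.0, 1.0]]
carry_box 0.84 291 206 2809 [0.479 0.013 0.03 ]
cradle 0.69 197 196 1256 [0.676 0.04  0.03 ]
green_rack 0.57 240 310 2420 [0.485 0.29  0.03 ]
yellow_rack 0.78 304 138 842 [ 0.523 -0.286  0.03 ]
wrist 289.7340792213663 [[1.0, 0.0, -0.001, 0.625], [-0.0, -0.963, -0.268, 0.074], [-0.001, 0.268, -0.963, 0.384], [0.0, 0.0, 0.0, 1.0]]
carry_box 0.64 293 162 3845 [0.668 0.016 0.03 ]
carry_box 0.57 145 171 8031 [0.484 0.004 0.03 ]
cradle 0.76 291 162 3887 [0.665 0.015 0.03 ]
```

```bash
python3 - <<'E'
import cv2
a=[cv2.imread(f'pics/{n}0.png') for n in ['scene','side','wrist']]
cv2.imwrite('pics/w.png',cv2.resize(a[2],(800,600)))
cv2.imwrite('pics/s.png',cv2.resize(a[0][120:300,60:460],(800,360),interpolation=2))
cv2.imwrite('pics/d.png',cv2.resize(a[1],(800,600),interpolation=2))
E
```

```text
(no output)
```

View pics/w.png

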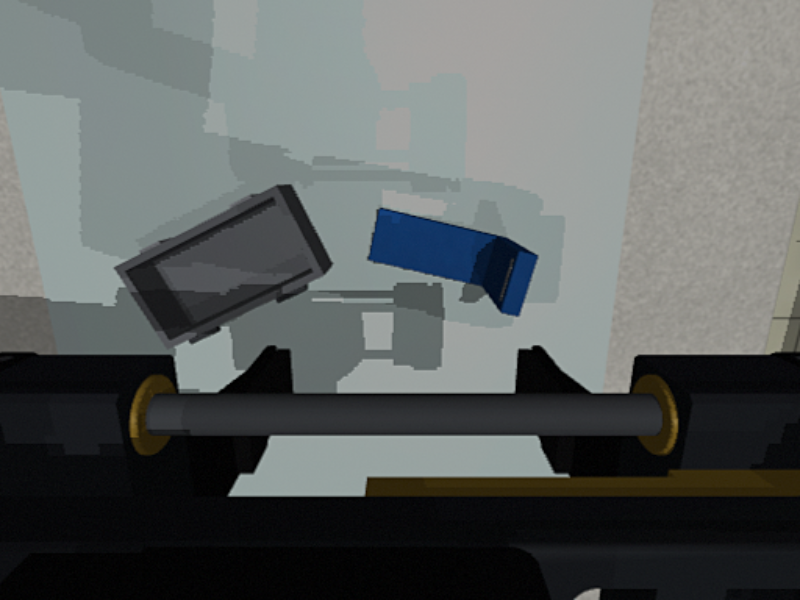

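View pics/s.png

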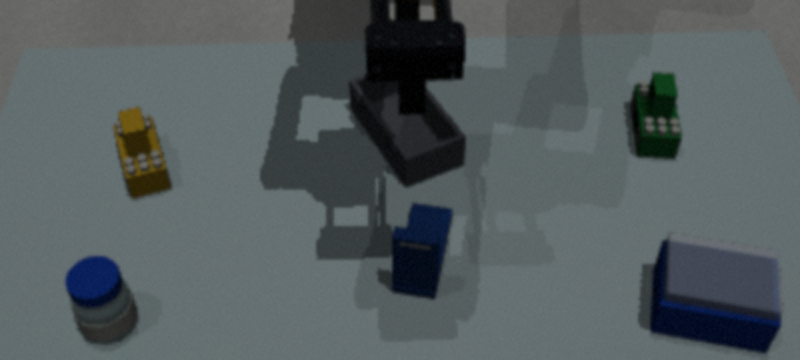

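View pics/d.png

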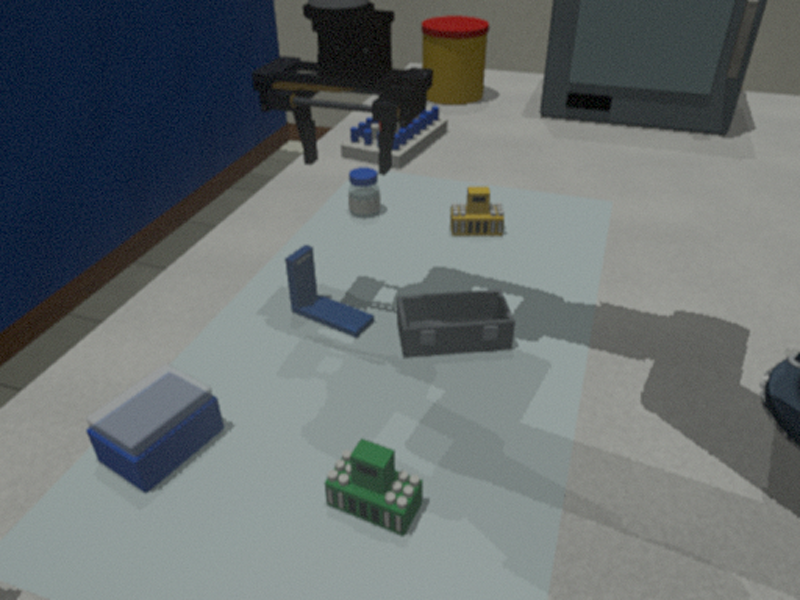

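The wrist view shows the box at about (225,265) of 800x600 and the cradle at about (450,260), with its upright towards +x. In the side view the green rack is at (375,485) and the yellow one is far off at (478,212). Next I'll fit poses to the outlines.

```bash
cat > fit.py <<'E'
from h import *
from scipy.optimize import minimize
B=lambda x0,x1,y0,y1,z0,z1:np.array([[x,y,z] for x in(x0,x1) for y in(y0,y1) for z in(z0,z1)])*1e-3
rack=[B(-43,43,-22,22,0,36),B(-18,18,-12,12,36,76)]+[B(a,b,-20,20,36,43) for a,b in((20,42),(-42,-20))]
P={'carry_box':[B(-71,71,-37,37,0,46)],'cradle':[B(-56,56,-22,22,0,12),B(-56,-42,-22,22,0,90)],'green_rack':rack,'yellow_rack':rack}
S=4
def render(p,parts,x,y,a,z=0):
    R=np.array([[np.cos(a),-np.sin(a),0],[np.sin(a),np.cos(a),0],[0,0,1]])
    m=np.zeros((384*2,512*2),np.uint8)
    for b in parts:
        q=(proj(p,b@R.T+[x,y,z])+0.5)*2-.5
        h=cv2.convexHull(q.astype(np.float32))
        cv2.fillConvexPoly(m,np.round(h*16).astype(np.int32),255,shift=4)
    return cv2.resize(m,(512,384),interpolation=cv2.INTER_AREA)/255.
def fit(views,name,x0,z=0):
    def cost(t):
        c=0
        for p,M in views:
            r=render(p,P[name],t[0],t[1],t[2],z);c+=1-np.minimum(r,M).sum()/np.maximum(r,M).sum()
        return c
    best=None
    for da in(0,.25,-.25):
        s=np.array(x0)+[0,0,da]
        r=minimize(cost,s,method='Nelder-Mead',options=dict(initial_simplex=[s,s+[.015,0,0],s+[0,.015,0],s+[0,0,.2]],xatol=1e-4,fatol=1e-4))
        if best is None or r.fun<best.fun: best=r
    return best
def mask(p,name):
    r=nets.masks_of(p,name); return r[0] if r else None
E
python3 - <<'E'
from fit import *
ps={n:shot(n) for n in['scene','side','wrist']}
init={'carry_box':(.49,.01,.44),'cradle':(.665,.012,2.91),'green_rack':(.488,.29,1.57),'yellow_rack':(.525,-.29,.1+1.5)}
use={'carry_box':['side','wrist'],'cradle':['scene','side','wrist'],'green_rack':['scene','side'],'yellow_rack':['scene','side']}
for k in init:
    V={}
    for n in use[k]:
        rs=nets.masks_of(ps[n],k)
        for r in rs:
            X=onz(ps[n],r['at'][0]*512,r['at'][1]*384,.03)
            if np.hypot(*(X[:2]-init[k][:2]))<.05: V[n]=(ps[n],r['region'].astype(float));break
    for n in V:
        r=fit([V[n]],k,init[k]);print(k,n,r.x[:2].round(4),np.degrees(r.x[2]).round(1),round(r.fun,3))
    r=fit(list(V.values()),k,init[k]);print(k,'ALL',r.x[:2].round(4),np.degrees(r.x[2]).round(1),round(r.fun,3))
    for n in ps:
        m=(render(ps[n],P[k],*r.x)>.5).astype(np.uint8)
        c,_=cv2.findContours(m,0,1);cv2.drawContours(ps[n].setdefault('o',ps[n]['pixels'].copy()),c,-1,(0,0,255),1)
o=np.vstack([ps['wrist']['o'][80:250],ps['scene']['o'][130:290]]);cv2.imwrite('pics/o1.png',cv2.resize(o,(800,int(800*330/512)),interpolation=2))
cv2.imwrite('pics/o2.png',cv2.resize(ps['side']['o'],(800,600),interpolation=2))
E
```

```text
carry_box side [0.483  0.0039] 26.0 0.027
carry_box wrist [0.4844 0.0042] 25.4 0.037
carry_box ALL [0.4841 0.004 ] 25.7 0.069
cradle scene [0.6541 0.014 ] 168.4 0.071
cradle side [0.6525 0.0161] 168.1 0.056
cradle wrist [0.6545 0.0151] 167.2 0.025
cradle ALL [0.654 0.015] 167.3 0.177
green_rack side [0.4867 0.2906] -6.4 0.037
green_rack ALL [0.4867 0.2906] -6.4 0.037
yellow_rack scene [ 0.5217 -0.2917] 18.0 0.066
yellow_rack side [ 0.5213 -0.2878] 16.9 0.054
yellow_rack ALL [ 0.5222 -0.2915] 18.2 0.14
```

View pics/o1.png

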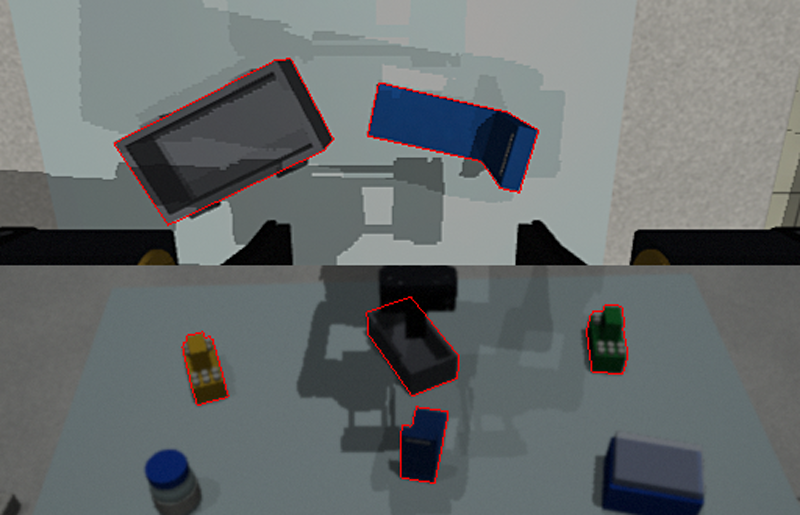

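View pics/o2.png

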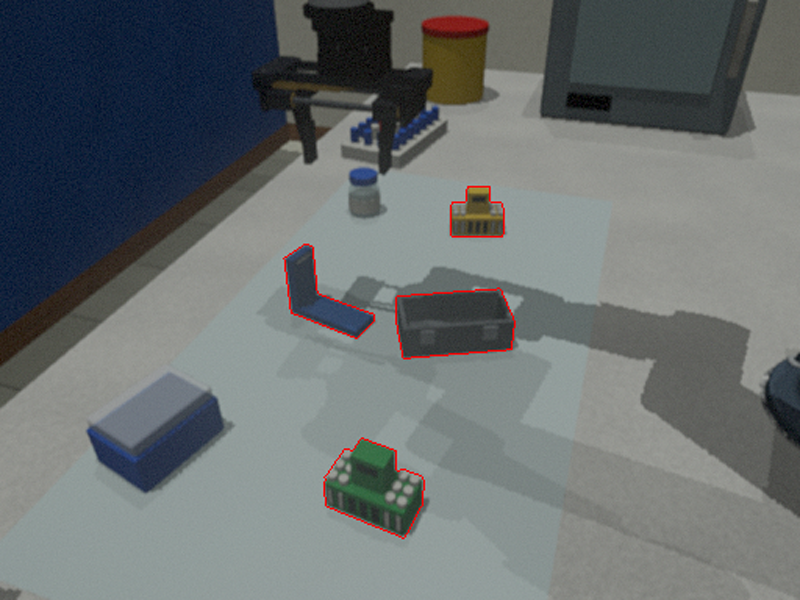

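Emit:
play_rows(
  series=[
    {"tx":0.032,"ty":0.0018,"turn":-0.07},
    {"tx":0.033,"ty":0.0018,"turn":-0.07},
    {"tx":0.032,"ty":0.0017,"turn":-0.07},
    {"tz":-0.03},
    {"tz":-0.03},
    {"tz":-0.03},
    {"tz":0},
    {"tz":0},
  ],
  gripper=1,
)

```text
invalid input
```

Emit:
play_rows(
  series=[
    {"tx":0.032,"ty":0.0018,"tz":0.0,"turn":-0.07},
    {"tx":0.033,"ty":0.0018,"tz":0.0,"turn":-0.07},
    {"tx":0.032,"ty":0.0017,"tz":0.0,"turn":-0.07},
    {"tx":0.0,"ty":0.0,"tz":-0.03,"turn":0.0},
    {"tx":0.0,"ty":0.0,"tz":-0.03,"turn":0.0},
    {"tx":0.0,"ty":0.0,"tz":-0.03,"turn":0.0},
    {"tx":0.0,"ty":0.0,"tz":0.0,"turn":0.0},
    {"tx":0.0,"ty":0.0,"tz":0.0,"turn":0.0},
  ],
)

```text
time_s: 2.15
position: [0.7026, 0.0043, 0.2201]
tcp_rot: [[0.976, -0.218, -0.001], [-0.218, -0.976, 0.0], [-0.001, 0.0, -1.0]]
force: [-0.1, 0.7, 0.1]
opening: 1.002
```

Emit:
play_rows(
  series=[
    {"tx":-0.001,"ty":0.0,"tz":-0.03,"turn":0.0},
    {"tx":0.0,"ty":0.0,"tz":-0.03,"turn":0.0},
    {"tx":0.0,"ty":0.0,"tz":-0.03,"turn":0.0},
    {"tx":0.0,"ty":0.0,"tz":-0.029,"turn":0.0},
    {"tx":0.0,"ty":0.0,"tz":0.0,"turn":0.0},
    {"tx":0.0,"ty":0.0,"tz":0.0,"turn":0.0},
  ],
)

```text
time_s: 2.75
position: [0.7028, 0.0042, 0.1266]
tcp_rot: [[0.976, -0.218, 0.002], [-0.218, -0.976, -0.0], [0.002, -0.0, -1.0]]
force: [0.2, -0.2, -0.5]
opening: 0.999
```

```bash
python3 - <<'E'
from h import *
a=shot('wrist')['pixels'];b=shot('side')['pixels']
cv2.imwrite('pics/g1.png',cv2.resize(np.hstack([a,b]),(800,300),interpolation=3))
E
```

```text
(no output)
```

View pics/g1.png

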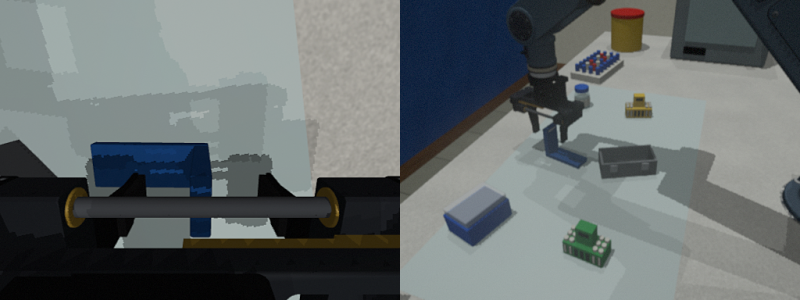

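The upright, at about (200,190) in the left picture, stands centred between the open fingers, and its edges line up with the jaws. Closing now.

Emit:
play_rows(
  series=[
    {"tx":0.0,"ty":0.0,"tz":0.0,"turn":0.0},
    {"tx":0.0,"ty":0.0,"tz":0.0,"turn":0.0},
    {"tx":0.0,"ty":0.0,"tz":0.0,"turn":0.0},
    {"tx":0.0,"ty":0.0,"tz":0.0,"turn":0.0},
    {"tx":0.0,"ty":0.0,"tz":0.0,"turn":0.0},
    {"tx":0.0,"ty":0.0,"tz":0.0,"turn":0.0},
    {"tx":0.0,"ty":0.0,"tz":0.0,"turn":0.0},
    {"tx":0.0,"ty":0.0,"tz":0.0,"turn":0.0},
    {"tx":0.0,"ty":0.0,"tz":0.0,"turn":0.0},
    {"tx":0.0,"ty":0.0,"tz":0.0,"turn":0.0},
  ],
  gripper=0.0,
)

```text
time_s: 3.85
position: [0.7018, 0.0043, 0.125]
tcp_rot: [[0.976, -0.218, -0.0], [-0.218, -0.976, -0.0], [-0.0, 0.0, -1.0]]
force: [-0.7, 0.7, -0.3]
opening: 0.175
```

Emit:
play_rows(
  series=[
    {"tx":0.0,"ty":0.0,"tz":0.01,"turn":0.0},
    {"tx":0.0,"ty":0.0,"tz":0.025,"turn":0.0},
    {"tx":0.0,"ty":0.0,"tz":0.03,"turn":0.0},
    {"tx":0.0,"ty":0.0,"tz":0.03,"turn":0.0},
    {"tx":0.0,"ty":0.0,"tz":0.02,"turn":0.0},
    {"tx":0.0,"ty":0.0,"tz":0.01,"turn":0.0},
    {"tx":0.0,"ty":0.0,"tz":0.0,"turn":0.0},
    {"tx":0.0,"ty":0.0,"tz":0.0,"turn":0.0},
  ],
)

```text
time_s: 4.65
position: [0.7011, 0.0044, 0.2241]
tcp_rot: [[0.976, -0.218, -0.002], [-0.218, -0.976, 0.0], [-0.002, 0.0, -1.0]]
force: [-0.8, 0.5, -2.7]
opening: 0.158
```

```bash
python3 - <<'E'
from h import *
a=shot('wrist')['pixels'];b=shot('side')['pixels']
cv2.imwrite('pics/g2.png',cv2.resize(np.hstack([a,b]),(800,300),interpolation=3))
E
```

```text
(no output)
```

View pics/g2.png

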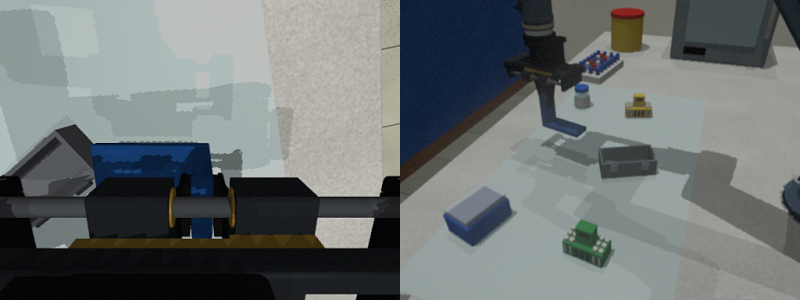

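The right picture shows the cradle hanging level in the gripper at about (560,115). Next I carry it over the box and turn it.

Emit:
play_rows(
  series=[
    {"tx":-0.027,"ty":0.0033,"tz":0.0,"turn":0.08},
    {"tx":-0.027,"ty":0.0033,"tz":0.0,"turn":0.08},
    {"tx":-0.027,"ty":0.0033,"tz":0.0,"turn":0.08},
    {"tx":-0.027,"ty":0.0033,"tz":0.0,"turn":0.08},
    {"tx":-0.027,"ty":0.0033,"tz":0.0,"turn":0.08},
    {"tx":-0.027,"ty":0.0033,"tz":0.0,"turn":0.08},
    {"tx":-0.027,"ty":0.0032,"tz":0.0,"turn":0.08},
    {"tx":-0.027,"ty":0.003,"tz":0.0,"turn":0.078},
    {"tx":0.0,"ty":0.0,"tz":0.0,"turn":0.0},
    {"tx":0.0,"ty":0.0,"tz":0.0,"turn":0.0},
  ],
)

```text
time_s: 5.75
position: [0.5294, 0.025, 0.2248]
tcp_rot: [[0.902, 0.432, 0.001], [0.432, -0.902, 0.0], [0.0, 0.0, -1.0]]
force: [0.3, -0.1, -2.1]
opening: 0.161
```

```bash
python3 - <<'E'
from fit import *
s=bot.read_state();print(s['position'].round(4),s['force'].round(2))
V=[]
im=[]
z=s['position'][2]-.125
for n in['scene','side','wrist']:
    p=shot(n);m=mask(p,'cradle')
    if m:
        V=(p,m['region'].astype(float)); r=fit([V],'cradle',(.484,.004,np.radians(205.7)),z)
        print(n,r.x[:2].round(4),np.degrees(r.x[2]).round(1),round(r.fun,3),m['confidence'])
    im.append(p['pixels'])
cv2.imwrite('pics/g3.png',cv2.resize(np.hstack(im[1:]),(800,300),interpolation=3))
E
```

```text
[0.5294 0.025  0.2248] [ 0.31 -0.1  -2.12]
scene [0.4895 0.0039] 202.0 0.289 0.71
side [0.4862 0.0042] 206.7 0.101 0.58
wrist [0.4862 0.0046] 205.7 0.25 0.55
```

View pics/g3.png

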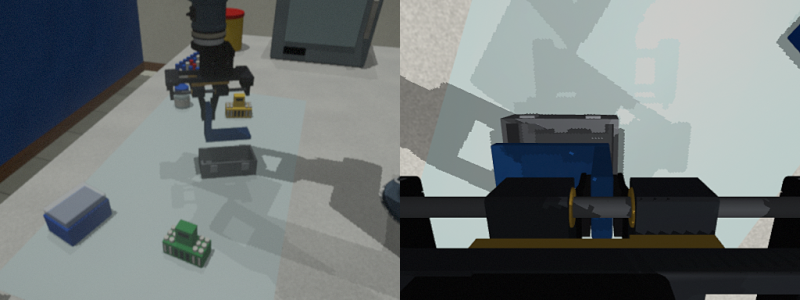

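Emit:
play_rows(
  series=[
    {"tx":-0.0015,"ty":0.0,"tz":-0.01,"turn":0.0},
    {"tx":0.0,"ty":0.0,"tz":-0.02,"turn":0.0},
    {"tx":0.0,"ty":0.0,"tz":-0.02,"turn":0.0},
    {"tx":0.0,"ty":0.0,"tz":-0.02,"turn":0.0},
    {"tx":0.0,"ty":0.0,"tz":-0.02,"turn":0.0},
    {"tx":0.0,"ty":0.0,"tz":-0.01,"turn":0.0},
    {"tx":0.0,"ty":0.0,"tz":-0.005,"turn":0.0},
    {"tx":0.0,"ty":0.0,"tz":0.0,"turn":0.0},
    {"tx":0.0,"ty":0.0,"tz":0.0,"turn":0.0},
  ],
)

```text
time_s: 6.95
position: [0.5282, 0.025, 0.1415]
tcp_rot: [[0.901, 0.433, 0.001], [0.433, -0.901, -0.0], [0.001, 0.001, -1.0]]
force: [-0.0, -0.5, -1.9]
opening: 0.162
```

Emit:
play_rows(
  series=[
    {"tx":0.0,"ty":0.0,"tz":-0.004,"turn":0.0},
    {"tx":0.0,"ty":0.0,"tz":-0.004,"turn":0.0},
    {"tx":0.0,"ty":0.0,"tz":-0.002,"turn":0.0},
    {"tx":0.0,"ty":0.0,"tz":-0.0015,"turn":0.0},
    {"tx":0.0,"ty":0.0,"tz":0.0,"turn":0.0},
    {"tx":0.0,"ty":0.0,"tz":0.0,"turn":0.0},
  ],
)

```text
time_s: 7.55
position: [0.5278, 0.0251, 0.1318]
tcp_rot: [[0.901, 0.433, -0.0], [0.433, -0.901, 0.0], [-0.0, -0.0, -1.0]]
force: [-0.6, -0.3, -1.4]
opening: 0.156
```

Emit:
play_rows(
  series=[
    {"tx":0.0,"ty":0.0,"tz":-0.001,"turn":0.0},
    {"tx":0.0,"ty":0.0,"tz":-0.001,"turn":0.0},
    {"tx":0.0,"ty":0.0,"tz":0.0,"turn":0.0},
    {"tx":0.0,"ty":0.0,"tz":0.0,"turn":0.0},
  ],
)

```text
time_s: 7.95
position: [0.5279, 0.025, 0.131]
tcp_rot: [[0.901, 0.433, 0.001], [0.433, -0.901, -0.0], [0.0, 0.0, -1.0]]
force: [-0.8, 0.7, 4.9]
opening: 0.155
```

Contact: the force has gone from -2 N to +5 N at the expected floor height. I'll release.

Emit:
play_rows(
  series=[
    {"tx":0.0,"ty":0.0,"tz":0.0,"turn":0.0},
    {"tx":0.0,"ty":0.0,"tz":0.0,"turn":0.0},
    {"tx":0.0,"ty":0.0,"tz":0.0,"turn":0.0},
    {"tx":0.0,"ty":0.0,"tz":0.0,"turn":0.0},
    {"tx":0.0,"ty":0.0,"tz":0.0,"turn":0.0},
  ],
  gripper=0.6,
)

```text
time_s: 8.45
position: [0.5278, 0.0251, 0.1301]
tcp_rot: [[0.901, 0.433, -0.0], [0.433, -0.901, 0.0], [-0.0, -0.0, -1.0]]
force: [0.4, 0.3, -0.2]
opening: 0.526
```

Emit:
play_rows(
  series=[
    {"tx":0.0,"ty":0.0,"tz":0.015,"turn":0.0},
    {"tx":0.0,"ty":0.0,"tz":0.03,"turn":0.0},
    {"tx":0.0,"ty":0.0,"tz":0.04,"turn":0.0},
    {"tx":0.0,"ty":0.0,"tz":0.04,"turn":0.0},
    {"tx":0.0,"ty":0.03,"tz":0.04,"turn":0.0},
    {"tx":0.0,"ty":0.04,"tz":0.03,"turn":0.0},
    {"tx":0.0,"ty":0.04,"tz":0.0,"turn":0.0},
    {"tx":0.0,"ty":0.04,"tz":0.0,"turn":0.0},
    {"tx":0.0,"ty":0.0,"tz":0.0,"turn":0.0},
    {"tx":0.0,"ty":0.0,"tz":0.0,"turn":0.0},
  ],
)

```text
time_s: 9.45
position: [0.5274, 0.1455, 0.2868]
tcp_rot: [[0.9, 0.435, 0.0], [0.435, -0.9, -0.0], [0.0, 0.001, -1.0]]
force: [0.0, 0.2, -0.4]
opening: 0.598
```

```bash
python3 - <<'E'
from fit import *
s=bot.read_state();print(s['time_s'],s['position'].round(4),s['force'].round(2))
im=[]
for n in['scene','side','wrist']:
    p=shot(n)
    for k,t in(('green_rack',(.487,.291,-.11)),):
        m=mask(p,k)
        if m:
            r=fit([(p,m['region'].astype(float))],k,t)
            print(k,n,r.x[:2].round(4),np.degrees(r.x[2]).round(1),round(r.fun,3),round(m['confidence'],2))
    o=p['pixels'].copy()
    for x in [(.484,.004,np.radians(205.7),.006)]:
        c,_=cv2.findContours((render(p,P['cradle'],*x)>.5).astype(np.uint8),0,1);cv2.drawContours(o,c,-1,(0,0,255),1)
    im.append(o)
cv2.imwrite('pics/g4.png',cv2.resize(np.hstack(im[1:]),(800,300),interpolation=3))
c=np.hstack([cv2.resize(im[0][120:220,200:320],(400,333)),cv2.resize(im[1][150:250,220:340],(400,333))]);cv2.imwrite('pics/g5.png',c)
E
```

```text
9.45 [0.5274 0.1455 0.2868] [ 0.04  0.2  -0.38]
green_rack scene [0.4875 0.2892] -9.1 0.077 0.57
green_rack side [0.4872 0.2906] -8.5 0.05 0.6
green_rack wrist [0.4879 0.2903] -7.9 0.059 0.8
```

View pics/g4.png

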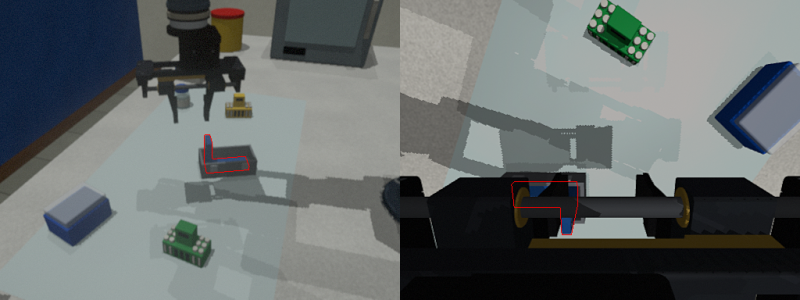

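View pics/g5.png

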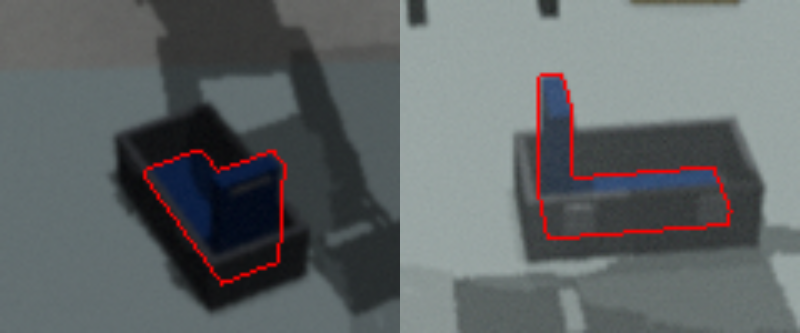

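Both close-ups show the cradle where expected, with its foot flat in the box: the predicted outlines coincide. The green rack in the wrist view is at about (622,32), pose (0.4876, 0.2903, -8°). Moving over it with the jaws across the fin's 24 mm.

Emit:
play_rows(
  series=[
    {"tx":-0.0055,"ty":0.02,"tz":0.0,"turn":0.104},
    {"tx":-0.0055,"ty":0.02,"tz":0.0,"turn":0.104},
    {"tx":-0.0055,"ty":0.02,"tz":0.0,"turn":0.104},
    {"tx":-0.0055,"ty":0.02,"tz":0.0,"turn":0.104},
    {"tx":-0.0055,"ty":0.02,"tz":0.0,"turn":0.104},
    {"tx":-0.0055,"ty":0.02,"tz":0.0,"turn":0.104},
    {"tx":-0.0055,"ty":0.02,"tz":0.0,"turn":0.104},
    {"tx":-0.0055,"ty":0.02,"tz":0.0,"turn":0.104},
    {"tx":-0.0055,"ty":0.021,"tz":0.0,"turn":0.103},
    {"tx":0.0,"ty":0.0,"tz":0.0,"turn":0.0},
  ],
  gripper=1.0,
)

```text
time_s: 10.75
position: [0.4879, 0.2908, 0.2861]
tcp_rot: [[0.142, 0.99, -0.0], [0.99, -0.142, 0.0], [0.0, -0.0, -1.0]]
force: [-0.4, -1.0, -0.5]
opening: 0.998
```

Emit:
play_rows(
  series=[
    {"tx":0.0,"ty":0.0,"tz":-0.03,"turn":0.0},
    {"tx":0.0,"ty":0.0,"tz":-0.04,"turn":0.0},
    {"tx":0.0,"ty":0.0,"tz":-0.04,"turn":0.0},
    {"tx":0.0,"ty":0.0,"tz":0.0,"turn":0.0},
    {"tx":0.0,"ty":0.0,"tz":0.0,"turn":0.0},
  ],
)

```text
time_s: 11.25
position: [0.4886, 0.289, 0.1982]
tcp_rot: [[0.145, 0.989, -0.001], [0.989, -0.145, -0.001], [-0.001, -0.001, -1.0]]
force: [-0.7, 0.1, 0.6]
opening: 1.003
```

```bash
python3 - <<'E'
from fit import *
s=bot.read_state();R=s['tcp_rot'];print(s['time_s'],s['position'].round(4),np.degrees(np.arctan2(R[1,0],R[0,0])),s['joint_positions'].round(0))
a=shot('wrist')['pixels'];b=shot('side')['pixels']
cv2.imwrite('pics/g6.png',cv2.resize(np.hstack([a,b]),(800,300),interpolation=3))
E
```

```text
11.25 [0.4886 0.289  0.1982] 81.65188288364445 [ 19.  33.  95.  -0.  52. -62.]
```

View pics/g6.png

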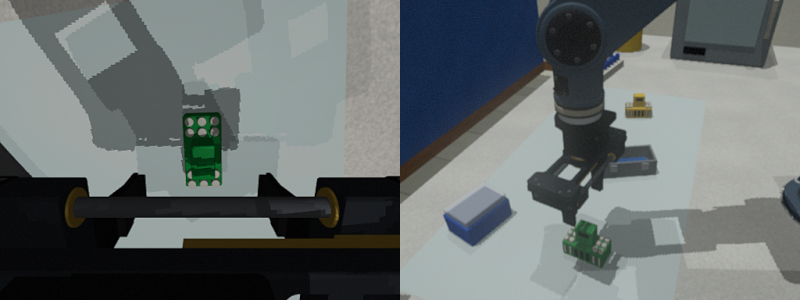

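The rack lies centred between the fingers, at about (203,150) in the left picture, and square to them. Descending and gripping.

Emit:
play_rows(
  series=[
    {"tx":-0.001,"ty":0.0012,"tz":-0.03,"turn":0.0},
    {"tx":0.0,"ty":0.0,"tz":-0.03,"turn":0.0},
    {"tx":0.0,"ty":0.0,"tz":-0.03,"turn":0.0},
    {"tx":0.0,"ty":0.0,"tz":-0.016,"turn":0.0},
    {"tx":0.0,"ty":0.0,"tz":0.0,"turn":0.0},
    {"tx":0.0,"ty":0.0,"tz":0.0,"turn":0.0},
  ],
)

```text
time_s: 11.95
position: [0.4882, 0.2911, 0.1145]
tcp_rot: [[0.143, 0.99, 0.002], [0.99, -0.143, 0.001], [0.001, 0.002, -1.0]]
force: [-0.4, -0.2, 0.8]
opening: 1.001
```

Emit:
play_rows(
  series=[
    {"tx":0.0,"ty":0.0,"tz":0.0,"turn":0.0},
    {"tx":0.0,"ty":0.0,"tz":0.0,"turn":0.0},
    {"tx":0.0,"ty":0.0,"tz":0.0,"turn":0.0},
    {"tx":0.0,"ty":0.0,"tz":0.0,"turn":0.0},
    {"tx":0.0,"ty":0.0,"tz":0.0,"turn":0.0},
    {"tx":0.0,"ty":0.0,"tz":0.0,"turn":0.0},
    {"tx":0.0,"ty":0.0,"tz":0.0,"turn":0.0},
    {"tx":0.0,"ty":0.0,"tz":0.0,"turn":0.0},
    {"tx":0.0,"ty":0.0,"tz":0.0,"turn":0.0},
    {"tx":0.0,"ty":0.0,"tz":0.0,"turn":0.0},
  ],
  gripper=0.0,
)

```text
time_s: 12.95
position: [0.4873, 0.2907, 0.1133]
tcp_rot: [[0.143, 0.99, -0.0], [0.99, -0.143, -0.0], [-0.0, -0.0, -1.0]]
force: [-1.1, 0.1, -0.6]
opening: 0.278
```

Emit:
play_rows(
  series=[
    {"tx":0.0,"ty":0.0,"tz":0.01,"turn":0.0},
    {"tx":0.0,"ty":0.0,"tz":0.025,"turn":0.0},
    {"tx":0.0,"ty":0.0,"tz":0.035,"turn":0.0},
    {"tx":0.0,"ty":0.0,"tz":0.035,"turn":0.0},
    {"tx":0.0,"ty":0.0,"tz":0.035,"turn":0.0},
    {"tx":0.0,"ty":0.0,"tz":0.03,"turn":0.0},
    {"tx":0.0,"ty":0.0,"tz":0.015,"turn":0.0},
    {"tx":0.0,"ty":0.0,"tz":0.0,"turn":0.0},
    {"tx":0.0,"ty":0.0,"tz":0.0,"turn":0.0},
  ],
)

```text
time_s: 13.85
position: [0.4868, 0.2906, 0.2608]
tcp_rot: [[0.143, 0.99, -0.001], [0.99, -0.143, -0.0], [-0.001, -0.001, -1.0]]
force: [-0.1, -1.1, -2.0]
opening: 0.274
```

```bash
python3 - <<'E'
from fit import *
s=bot.read_state();R=s['tcp_rot'];print(s['time_s'],s['position'].round(4),np.degrees(np.arctan2(R[1,0],R[0,0])),s['force'])
im=[]
for n in['scene','side','wrist']:
    p=shot(n);im.append(p['pixels'])
    for k,t,z in(('carry_box',(.484,.004,.4485),0),('cradle',(.484,.004,3.59),.006),('green_rack',(.487,.29,-.14),s['position'][2]-.1133)):
        m=mask(p,k)
        if m:
            if k=='cradle' and n!='wrist':
                # compare only region above the box
                pass
            r=fit([(p,m['region'].astype(float))],k,t,z)
            print(k,n,r.x[:2].round(4),np.degrees(r.x[2]).round(1),round(r.fun,3),round(m['confidence'],2))
cv2.imwrite('pics/g7.png',cv2.resize(np.hstack(im[:2]),(800,300),interpolation=3))
c=np.hstack([cv2.resize(im[0][110:230,190:334],(400,333)),cv2.resize(im[1][140:260,210:354],(400,333))]);cv2.imwrite('pics/g8.png',c)
E
```

```text
13.85 [0.4868 0.2906 0.2608] 81.77952175407137 [-0.05002758 -1.14665672 -1.96607137]
carry_box scene [0.4836 0.0035] 24.7 0.391 0.7
cradle scene [0.4828 0.0071] 198.3 0.27 0.69
green_rack scene [0.4877 0.289 ] -8.4 0.122 0.93
carry_box side [0.4828 0.0057] 24.6 0.149 0.65
cradle side [ 0.4947 -0.0307] 205.3 0.649 0.87
green_rack side [0.4864 0.2905] -7.7 0.316 0.58
carry_box wrist [0.4836 0.005 ] 25.4 0.437 0.78
cradle wrist [ 0.4937 -0.0195] 204.5 0.467 0.97
green_rack wrist [0.4877 0.2907] -8.1 0.32 0.7
```

View pics/g7.png

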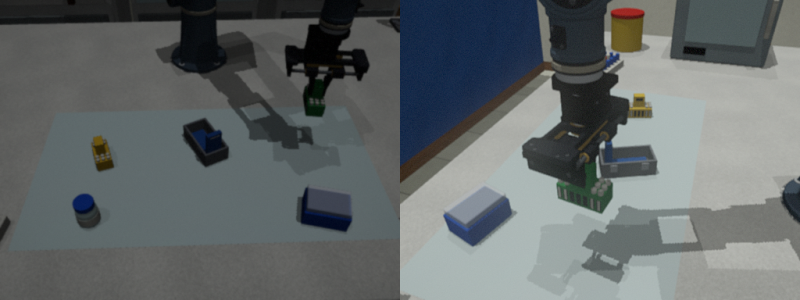

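View pics/g8.png

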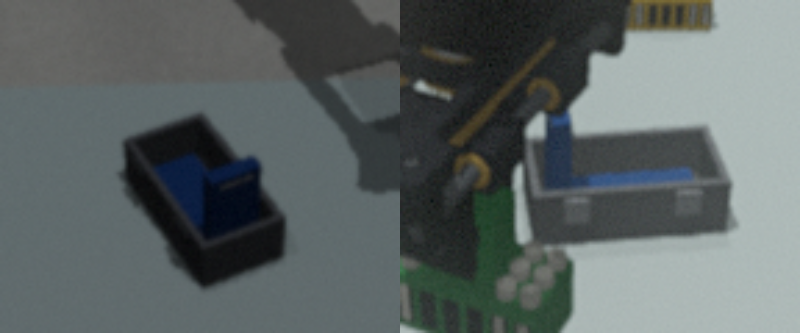

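The rack hangs level in the grip, and the cradle sits flat in the box (right-hand crops around (210,200) and (610,170)). The box fits have not changed. The cradle fits are partly hidden by the walls, so I rely on the earlier overlay. Next I carry the rack over the box.

Emit:
play_rows(
  series=[
    {"tx":-0.0018,"ty":-0.0404,"tz":0.0,"turn":0.0626},
    {"tx":-0.0018,"ty":-0.0404,"tz":0.0,"turn":0.0626},
    {"tx":-0.0018,"ty":-0.0404,"tz":0.0,"turn":0.0626},
    {"tx":-0.0018,"ty":-0.0404,"tz":0.0,"turn":0.0626},
    {"tx":-0.0018,"ty":-0.0404,"tz":0.0,"turn":0.0626},
    {"tx":-0.0018,"ty":-0.0404,"tz":0.0,"turn":0.0626},
    {"tx":-0.0018,"ty":-0.0404,"tz":0.0,"turn":0.0626},
    {"tx":-0.0018,"ty":-0.0404,"tz":0.0,"turn":0.0626},
    {"tx":-0.0018,"ty":-0.0404,"tz":0.0,"turn":0.0626},
    {"tx":0.0,"ty":0.0,"tz":0.0,"turn":0.0},
  ],
)

```text
time_s: 15.45
position: [0.4751, -0.0033, 0.2618]
tcp_rot: [[-0.429, 0.903, 0.002], [0.903, 0.429, -0.002], [-0.002, 0.001, -1.0]]
force: [0.1, 0.4, -1.0]
opening: 0.275
```

Emit:
play_rows(
  series=[
    {"tx":0.0,"ty":0.0,"tz":0.0,"turn":0.0},
    {"tx":0.0,"ty":0.0,"tz":0.0,"turn":0.0},
    {"tx":0.0,"ty":0.0,"tz":0.0,"turn":0.0},
  ],
)

```text
time_s: 15.75
position: [0.4743, 0.0009, 0.2615]
tcp_rot: [[-0.433, 0.901, -0.0], [0.901, 0.433, 0.0], [0.0, 0.0, -1.0]]
force: [-1.2, 0.2, -1.9]
opening: 0.272
```

```bash
python3 - <<'E'
from fit import *
s=bot.read_state();R=s['tcp_rot'];print(s['time_s'],s['position'].round(4),np.degrees(np.arctan2(R[1,0],R[0,0])),s['force'])
im=[]
for n in['scene','side','wrist']:
    p=shot(n);o=p['pixels'].copy()
    x=(*s['position'][:2],np.radians(25.6),s['position'][2]-.1133)
    for k,x,c_ in(('green_rack',x,(0,0,255)),('cradle',(.484,.004,np.radians(205.7),.006),(0,255,255))):
        c,_=cv2.findContours((render(p,P[k],*x)>.5).astype(np.uint8),0,1);cv2.drawContours(o,c,-1,c_,1)
    im.append(o)
c=np.hstack([cv2.resize(im[0][70:220,180:360],(400,333)),cv2.resize(im[1][90:260,180:384],(400,333))]);cv2.imwrite('pics/g9.png',c)
cv2.imwrite('pics/g9w.png',im[2])
E
```

```text
15.75 [0.4743 0.0009 0.2615] 115.65364824595693 [-1.18355739  0.20977799 -1.89376623]
```

View pics/g9.png

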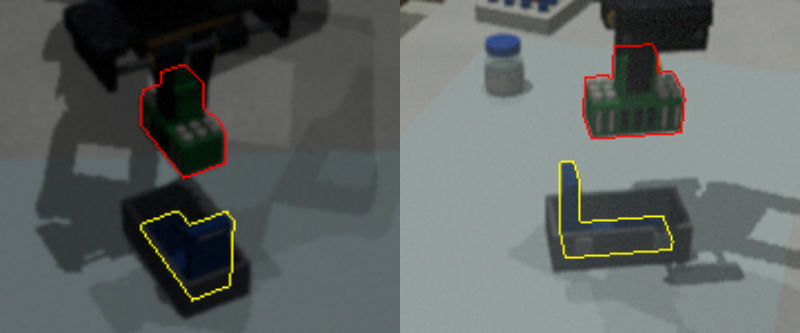

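View pics/g9w.png

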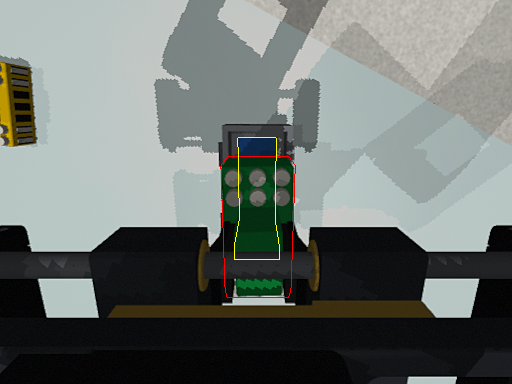

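The overlays match the rack (red) and the cradle (yellow) in all three views. The rack is over its slot and about 2 mm off in y. I'll correct that and descend to about 10 mm above the foot.

Emit:
play_rows(
  series=[
    {"tx":0.0,"ty":-0.002,"tz":-0.01,"turn":0.0},
    {"tx":0.0,"ty":0.0,"tz":-0.02,"turn":0.0},
    {"tx":0.0,"ty":0.0,"tz":-0.02,"turn":0.0},
    {"tx":0.0,"ty":0.0,"tz":-0.02,"turn":0.0},
    {"tx":0.0,"ty":0.0,"tz":-0.02,"turn":0.0},
    {"tx":0.0,"ty":0.0,"tz":-0.02,"turn":0.0},
    {"tx":0.0,"ty":0.0,"tz":-0.02,"turn":0.0},
    {"tx":0.0,"ty":0.0,"tz":-0.015,"turn":0.0},
    {"tx":0.0,"ty":0.0,"tz":-0.005,"turn":0.0},
    {"tx":0.0,"ty":0.0,"tz":0.0,"turn":0.0},
  ],
)

```text
time_s: 16.9
position: [0.4741, -0.0015, 0.1407]
tcp_rot: [[-0.432, 0.902, -0.002], [0.902, 0.432, 0.0], [0.001, -0.001, -1.0]]
force: [-0.4, -0.2, -0.6]
opening: 0.275
```

Emit:
play_rows(
  series=[
    {"tx":0.0,"ty":0.0,"tz":0.0,"turn":0.0},
    {"tx":0.0,"ty":0.0,"tz":0.0,"turn":0.0},
  ],
)

```text
time_s: 17.1
position: [0.4748, -0.0017, 0.142]
tcp_rot: [[-0.432, 0.902, 0.001], [0.902, 0.432, -0.0], [-0.001, 0.001, -1.0]]
force: [0.9, -0.4, -1.9]
opening: 0.275
```

Emit:
play_rows(
  series=[
    {"tx":0.0,"ty":0.0,"tz":-0.004,"turn":0.0},
    {"tx":0.0,"ty":0.0,"tz":-0.004,"turn":0.0},
    {"tx":0.0,"ty":0.0,"tz":-0.003,"turn":0.0},
    {"tx":0.0,"ty":0.0,"tz":-0.001,"turn":0.0},
    {"tx":0.0,"ty":0.0,"tz":0.0,"turn":0.0},
    {"tx":0.0,"ty":0.0,"tz":0.0,"turn":0.0},
  ],
)

```text
time_s: 17.7
position: [0.4744, -0.0017, 0.1318]
tcp_rot: [[-0.432, 0.902, -0.0], [0.902, 0.432, 0.0], [0.0, -0.0, -1.0]]
force: [-1.0, -0.5, -0.7]
opening: 0.269
```

Emit:
play_rows(
  series=[
    {"tx":0.0,"ty":0.0,"tz":-0.001,"turn":0.0},
    {"tx":0.0,"ty":0.0,"tz":-0.001,"turn":0.0},
    {"tx":0.0,"ty":0.0,"tz":0.0,"turn":0.0},
    {"tx":0.0,"ty":0.0,"tz":0.0,"turn":0.0},
  ],
)

```text
time_s: 18.1
position: [0.4746, -0.0019, 0.1311]
tcp_rot: [[-0.432, 0.902, 0.001], [0.902, 0.432, -0.001], [-0.001, 0.001, -1.0]]
force: [-2.1, -0.9, 6.5]
opening: 0.273
```

Contact at the expected height (0.131, force +6.5 N). I'll release and lift away.

Emit:
play_rows(
  series=[
    {"tx":0.0,"ty":0.0,"tz":0.0,"turn":0.0},
    {"tx":0.0,"ty":0.0,"tz":0.0,"turn":0.0},
    {"tx":0.0,"ty":0.0,"tz":0.0,"turn":0.0},
    {"tx":0.0,"ty":0.0,"tz":0.0,"turn":0.0},
    {"tx":0.0,"ty":0.0,"tz":0.0,"turn":0.0},
  ],
  gripper=0.7,
)

```text
time_s: 18.6
position: [0.4744, -0.0016, 0.1301]
tcp_rot: [[-0.432, 0.902, -0.0], [0.902, 0.432, 0.0], [0.0, -0.0, -1.0]]
force: [0.9, 0.1, -0.2]
opening: 0.634
```

Emit:
play_rows(
  series=[
    {"tx":0.0,"ty":0.0,"tz":0.015,"turn":0.0},
    {"tx":0.0,"ty":0.0,"tz":0.03,"turn":0.0},
    {"tx":0.0,"ty":0.0,"tz":0.04,"turn":0.0},
    {"tx":0.0,"ty":0.0,"tz":0.04,"turn":0.0},
    {"tx":0.0,"ty":0.0,"tz":0.04,"turn":0.0},
    {"tx":0.0,"ty":0.04,"tz":0.03,"turn":0.0},
    {"tx":0.0,"ty":0.05,"tz":0.0,"turn":0.0},
    {"tx":0.0,"ty":0.05,"tz":0.0,"turn":0.0},
    {"tx":0.0,"ty":0.04,"tz":0.0,"turn":0.0},
    {"tx":0.0,"ty":0.0,"tz":0.0,"turn":0.0},
  ],
)

```text
time_s: 19.6
position: [0.4738, 0.1455, 0.2863]
tcp_rot: [[-0.436, 0.9, 0.0], [0.9, 0.436, 0.001], [0.001, 0.001, -1.0]]
force: [1.0, -1.1, -0.8]
opening: 0.701
```

```bash
python3 - <<'E'
from fit import *
s=bot.read_state();print(s['time_s'],s['position'].round(4),s['force'].round(2))
im=[]
for n in['scene','side']:
    p=shot(n);o=p['pixels'].copy();im.append(p['pixels'])
    m=mask(p,'yellow_rack')
    if m:
        r=fit([(p,m['region'].astype(float))],'yellow_rack',(.522,-.291,.31));print(n,'yellow',r.x)
    for k,x,c_ in(('green_rack',(.4743,-.0015,np.radians(25.6),.018),(0,0,255)),('cradle',(.484,.004,np.radians(205.7),.006),(0,255,255))):
        c,_=cv2.findContours((render(p,P[k],*x)>.5).astype(np.uint8),0,1);cv2.drawContours(o,c,-1,c_,1)
    im.append(o)
C=lambda a,y,x:cv2.resize(a[y:y+100,x:x+120],(400,300),interpolation=2)
cv2.imwrite('pics/f.png',np.vstack([np.hstack([C(im[0],120,200),C(im[1],120,200)]),np.hstack([C(im[2],150,225),C(im[3],150,225)])]))
E
```

```text
19.6 [0.4738 0.1455 0.2863] [ 1.   -1.13 -0.8 ]
scene yellow [ 0.52455555 -0.29156883  0.32204368]
side yellow [ 0.51687993 -0.28792621  0.20823579]
```

View pics/f.png

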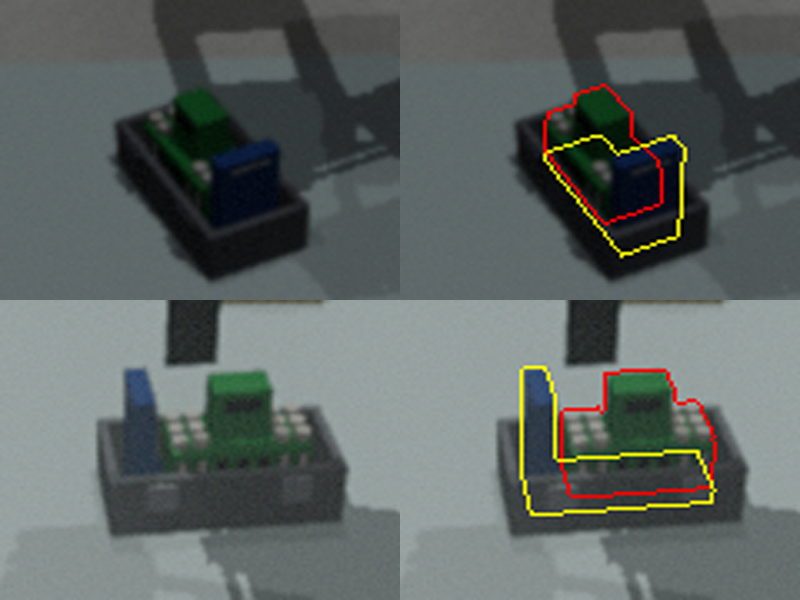

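The rack stands upright beside the upright, down between the walls, and the outlines match to about a pixel. The gripper is clear and the yellow rack has not moved. Handing in.

```bash
python3 -c "
from rig import bot
print(bot.hand_in())"
```

```text
the job is handed in; nothing more can be done
None
```

I packed the box and handed the job in at about 20 s of the 54 s allowed; the hand-in reports no verdict. The cradle went in first, flat on the box floor, and the green rack is upright on its foot beside the cradle's upright. I lowered both slowly until the wrist felt contact: about 5 N for the cradle and 6.5 N for the rack, each at the expected height. Then I opened the gripper and lifted away.

**Final position:** the expected outlines of both parts matched the last scene and side pictures to about a pixel (1–2 mm). Both looked level, and the gripper was well clear.

**Yellow rack:** the two cameras' last fits differed by about 8 mm and 6.5°. Both were still within about 6 mm of where it started, and nothing came near it.

**Failed or weaker checks:**
- Once the cradle was in the box, its outline fits were unreliable because the walls hid part of it, so I used the predicted outline instead.
- The first move call was refused as invalid input and moved nothing. It went through once I gave every field in each row and left out the gripper value.

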